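# Put the cedar blocks away in their trays

## Task

Cedar oil marks the white shelf, so put the three cedar blocks away in the gray trays: each block goes into the tray made for its own length (short in short, middle in middle, long in long), lying flat on the tray's floor and let go. Leave the sunglasses case, the flashlight and the ring cone where they are.

Things in the scene. Friction and masses are not known exactly. Their poses are not given: they have to be found in the camera images.
- short_block: The short cedar block: a plain reddish-brown wooden bar 50 long x 36 wide x 36 high (mm), lying loose on the shelf. Origin at its centre (18 mm above the shelf), x along its length, z up.
- middle_block: The middle cedar block: a plain reddish-brown wooden bar 75 long x 36 wide x 36 high (mm), lying loose on the shelf. Origin at its centre (18 mm above the shelf), x along its length, z up.
- long_block: The long cedar block: a plain reddish-brown wooden bar 105 long x 36 wide x 36 high (mm), lying loose on the shelf. Origin at its centre (18 mm above the shelf), x along its length, z up.
- short_tray: The short tray, for the short block: shallow open gray plastic tray fixed to the shelf. Outside 74 x 60 mm, inside 66 x 52, walls 4 thick; rim 12 mm above the shelf, inner floor 3 mm. The 8 mm gap beside a block lying in it is too narrow for fingers: hold the block above the rim. Origin at the centre of its underside, on the shelf; x along its length, z up.
- middle_tray: The middle tray, for the middle block: shallow open gray plastic tray fixed to the shelf. Outside 99 x 60 mm, inside 91 x 52, walls 4 thick; rim 12 mm above the shelf, inner floor 3 mm. The 8 mm gap beside a block lying in it is too narrow for fingers: hold the block above the rim. Origin at the centre of its underside, on the shelf; x along its length, z up.
- long_tray: The long tray, for the long block: shallow open gray plastic tray fixed to the shelf. Outside 129 x 60 mm, inside 121 x 52, walls 4 thick; rim 12 mm above the shelf, inner floor 3 mm. The 8 mm gap beside a block lying in it is too narrow for fingers: hold the block above the rim. Origin at the centre of its underside, on the shelf; x along its length, z up.
- sunglasses_case: Bystander: black plastic sunglasses case, 62 (x) x 155 (y) x 42 mm high, loose beyond the work. Origin at the centre of its underside.
- ring_cone: Bystander: white ceramic ring cone, 52 mm across the foot, 73 mm high, standing loose beyond the work. Origin at the centre of its underside.
- flashlight: Bystander: small aluminium flashlight lying on its six-sided collars among the blocks and trays, 28 mm thick, 110 mm long along x. Origin on its axis, 14 mm above the shelf, near the middle of its length.

How it is judged:
At the end, for the whole second after the job is handed in: Each cedar block lies at rest on the floor of the tray of its own length: its centre within 12 mm of the tray's centre along and across the tray, and 17 to 25 mm above the tray's underside (21 mm when flat on the floor) (x of short_block in the frame of short_tray between -0.012 and 0.012 m and y of short_block in the frame of short_tray between -0.012 and 0.012 m and z of short_block in the frame of short_tray between 0.017 and 0.025 m and linear speed of each of short_block, middle_block, long_block below 0.02 m/s and angular speed of each of short_block, middle_block, long_block below 0.2 rad/s and x of middle_block in the frame of middle_tray between -0.012 and 0.012 m and y of middle_block in the frame of middle_tray between -0.012 and 0.012 m and z of middle_block in the frame of middle_tray between 0.017 and 0.025 m and x of long_block in the frame of long_tray between -0.012 and 0.012 m and y of long_block in the frame of long_tray between -0.012 and 0.012 m and z of long_block in the frame of long_tray between 0.017 and 0.025 m); the robot touches nothing.
It fails at once if the sunglasses case is moved by more than 20 mm (distance of sunglasses_case from where it was at the start of the episode above 0.02 m).
It fails at once if the flashlight is moved by more than 20 mm (distance of flashlight from where it was at the start of the episode above 0.02 m).
It fails at once if the ring cone is moved by more than 20 mm (distance of ring_cone from where it was at the start of the episode above 0.02 m).
It also fails if it takes over 80 s, if anything falls off the work surface, if the arm or the gripper's body presses on something with over 40 N, if the wrist force passes 120 N, or if a joint passes its speed limit or range.

## Robot

A 7-joint arm with a two-finger parallel gripper is mounted at the origin on the work surface. World frame = base frame: x ahead of the robot, y to its left, z up, the work surface at z = 0. Lengths are in m, angles in rad, forces in N, time in s.
With the tool pointing down it reaches from about 0.35 to 0.9 m from the base axis. Payload 7.2 kg.
Tool frame: the origin (TCP) lies at the centre of the arm's flange, where the gripper is bolted on; the fingertips stand 182 mm ahead of it and the grasp point (between the pads) lies grip_depth ahead of it (grip_depth is the distance from the TCP to the grasp point, in m); z points along the fingers, y is the line along which they close (so a half turn about z gives the same grasp; the last joint's range is limited). The gripper opens to 88 mm and grips with 3 to 60 N. Pads are 20 mm wide; open, the fingers measure 115 mm over their backs; the gripper's body (75 mm by 178 mm) begins 61 mm behind the grasp point.
Start: joints at [1.163, 0.411, -0.013, 1.596, 0.006, 1.134, -0.082], TCP at [0.208, -0.589, 0.405] pointing down, gripper open.
Joint ranges: [-2.95, 2.95], [-0.29, 1.99], [-1.47, 1.44], [0.14, 2.54], [-1.03, 4.17], [0.13, 1.85], [-2.86, 2.86]. Speed limits (rad/s): [2.39, 2.39, 3.01, 3.01, 3.14, 3.14, 3.14].

## Interface

Orientations are given as a unit quaternion [w, x, y, z].
In Python, from bench import * gives the robot as it stands.
- The arm moves only by the tool step_arm, never from a script. Its argument "steps" is text: rows parted by semicolons, each of 7 numbers parted by spaces: the opening, from 0 (shut) to 1 (fully open), then the shift along the tool's x, y, z scaled (see below), then the turn, a rotation vector about the tool's x, y, z scaled (see below). A call has 1 to 12 rows; each row is the pose to reach, as a shift and turn from the pose commanded when the call began, along the tool's axes at that moment, turning the shorter way round; what a row does not reach only later rows make up. The controller multiplies each number of a shift by 200 mm and each number of a turn by 180 degrees. A row lasts 1/8 s, in which the tool goes at most 62.5 mm and 10.7 degrees, less where a joint would pass 70% of its speed; a pose out of reach is approached as far as the arm can. A call with a number of a shift or a turn outside -1 to 1 is refused whole. A call with a gripper value outside its range is refused whole. The fingers move at their own pace and stop on an object; "squeeze" is the grip in N (left out, the last holds). Time passes only in rows, so rows that repeat a pose let the fingers close. It gives the time, the measured TCP pose, the force, the opening and the grip force at its end, in the units of the state.
- read_state(): the state, without advancing time (a new reading comes with each control period).
- snapshot(name): name is "scene" or "top" or "wrist"; returns the picture (400x640x3 uint8, red, green, blue); there is no depth.
- camera_info(name): a dict with "mtx" (3x3 intrinsics, pixels), "k1" (the pictures are not rectified: a ray, as slopes to the right and down, at radius r is drawn at 1 + k1 r^2 times it, then the intrinsics apply), "camera_from_world" (4x4, takes a point from world to camera coordinates). Camera axes: x right, y down, z forward; pixel columns grow to the right and rows downward; lengths in m; the calibration is good to about 2 mm. A picture is of the moment at which its call begins: read the wrist's pose just before it. camera_info takes no time and is no camera call; for the wrist camera it gives the pose at the moment of the call.
- finish_job(): hands the job in; it is judged then, once.
The state is a dict: "time": time; "joints": joint angles; "joint_vel": joint speeds; "effort": joint torques, N m; "tool_pos": TCP position; "eef_rot": TCP orientation; "force": force on the tool from outside, world axes, zero at the start; "ft_torque": the same for the moment, N m; "opening": finger opening in m; "grasp_force": force on a finger pad.
Only numpy, scipy, OpenCV 4.12 (cv2) and the standard library are available. Lean on these libraries where they do the work, as an engineer would, in place of code of your own. Each camera call takes 0.05 s, during which the arm holds its last target. There are 200 camera calls.

## Working session

There is one attempt and no reset: what is moved stays moved. The work goes in short steps, Python scripts to look and compute and a tool call to move; the robot and the scene stay as the last step left them, time stands still between calls to the robot, and variables do not carry over. Pictures are saved under pics/ and viewed, at most 14 in all, crops included, and the job is handed in when it is done.

Besides the shell and the picture viewer there is one more tool, called after "Request:" by a JSON object that holds its "fn" and its "kwargs", one argument or row to a line. step_arm: Moves the arm, as the interface text tells. Its arguments: {"type":"object","properties":{"steps":{"type":"string"},"squeeze":{"type":"number"}},"required":["steps"]}

```bash
mkdir -p pics; ls; python3 - <<'E'
from bench import *
import cv2
for n in("top","scene"):
    cv2.imwrite(f"pics/{n}0.png",cv2.resize(snapshot(n),None,fx=1.25,fy=1.25,interpolation=cv2.INTER_CUBIC)[:,:,::-1])
    c=camera_info(n);print(n,c)
print(read_state())
E
```

```text
pics
top {'mtx': array([[470.24074072,   0.        , 311.92363791],
       [  0.        , 470.24074072, 196.18880943],
       [  0.        ,   0.        ,   1.        ]]), 'k1': -0.0025931204214881282, 'camera_from_world': array([[-2.19985028e-03, -9.99916061e-01,  1.27683514e-02,
         1.00297950e-03],
       [-9.96742678e-01,  1.16315264e-03, -8.06392005e-02,
         6.20127227e-01],
       [ 8.06175803e-02, -1.29041549e-02, -9.96661572e-01,
         1.06802728e+00],
       [ 0.00000000e+00,  0.00000000e+00,  0.00000000e+00,
         1.00000000e+00]])}
scene {'mtx': array([[403.8223131 ,   0.        , 324.30282047],
       [  0.        , 403.8223131 , 203.20930825],
       [  0.        ,   0.        ,   1.        ]]), 'k1': -0.09659596601038924, 'camera_from_world': array([[ 0.80655791,  0.59114108, -0.00406974, -0.51243025],
       [ 0.41539002, -0.57163313, -0.70759218, -0.23583032],
       [-0.42061321,  0.56902354, -0.70660933,  1.28348212],
       [ 0.        ,  0.        ,  0.        ,  1.        ]])}
{'time': 0.1, 'joints': array([ 1.16280103,  0.411816  , -0.01271116,  1.59694005,  0.00559643,
        1.13432648, -0.08220466]), 'joint_vel': array([-0.0013757 , -0.00407322,  0.00011721, -0.00153084, -0.00046691,
        0.00187794,  0.00161034]), 'effort': array([ 2.54163075e-03, -5.89103007e+01,  6.43903110e-01, -2.91705054e+01,
       -5.37160865e-02,  1.45791515e-02,  5.21104926e-05]), 'tool_pos': array([ 0.20822565, -0.5890889 ,  0.40390374]), 'eef_rot': array([-7.06539284e-04,  9.85600367e-01,  1.69089878e-01, -1.71919698e-04]), 'force': array([-0.09365251,  0.65018227, -0.226235  ]), 'ft_torque': array([-0.01560329, -0.00801979, -0.02418268]), 'grasp_force': 0.0, 'opening': 0.08760882065806927}
```

View pics/top0.png

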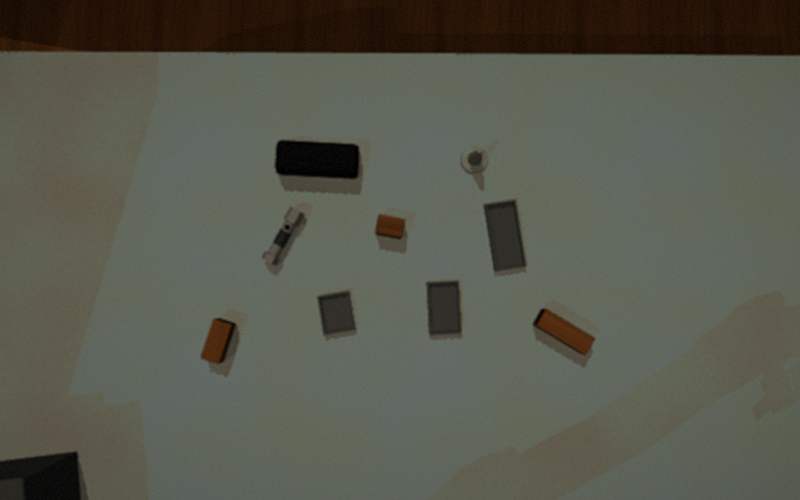

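View pics/scene0.png

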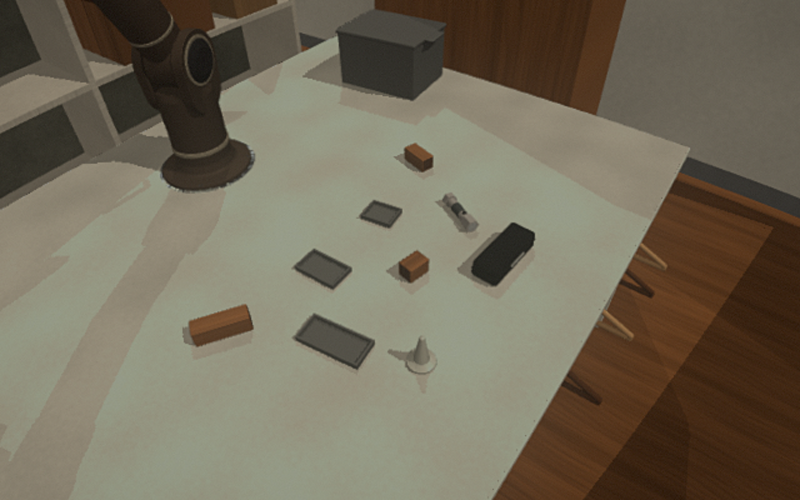

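The top view shows the short block at about (390,226), the middle block at (218,340) and the long block at (564,332). The trays are at (337,313) short, (444,308) middle and (505,236) long, in the 1.25x picture. The scene view agrees. Next I measure by segmentation and check the sizes.

```bash
cat > h.py <<'E'
from bench import *
import cv2, numpy as np
from scipy.spatial.transform import Rotation as R
def toplane(name,px,z,c=None):
    c=c or camera_info(name)
    n=cv2.undistortPoints(np.float64(px).reshape(-1,1,2),c["mtx"],np.array([c["k1"],0,0,0]))[:,0]
    T=np.linalg.inv(c["camera_from_world"]); d=np.c_[n,np.ones(len(n))]@T[:3,:3].T; o=T[:3,3]
    return (o+d*((z-o[2])/d[:,2])[:,None])[:,:2]
def proj(name,P,c=None):
    c=c or camera_info(name);T=c["camera_from_world"]
    return cv2.projectPoints(np.float64(P),cv2.Rodrigues(T[:3,:3])[0],T[:3,3],c["mtx"],np.array([c["k1"],0,0,0]))[0][:,0]
def rect(xy):
    (c,(w,h),a)=cv2.minAreaRect(np.float32(xy*1000))
    if w<h: w,h,a=h,w,a+90
    a=(a+90)%180-90
    return np.array(c)/1000,w,h,a
E
python3 - <<'E'
from h import *
import bench; print([k for k in dir(bench) if not k.startswith('_')], getattr(bench,'grip_depth',None))
im=np.mean([snapshot("top").astype(float) for _ in range(3)],0)
np.save("top.npy",im)
s=4;x0,y0,w,h=150,90,340,210
big=cv2.resize(im.astype(np.uint8),None,fx=s,fy=s,interpolation=cv2.INTER_CUBIC)
f=big.astype(int);hsv=cv2.cvtColor(big,cv2.COLOR_RGB2HSV)
blk=((f[...,0]-f[...,2]>50)&(f[...,0]>95)).astype(np.uint8)
gray=((f.max(2)<88)&(f.max(2)-f.min(2)<25)).astype(np.uint8)
ov=big.copy()
for m,z,lo,hi in((blk,.036,300,1e5),(gray,.012,800,1e5)):
    m[:y0*s]=0;m[(y0+h)*s:]=0;m[:,:x0*s]=0;m[:,(x0+w)*s:]=0
    for c in cv2.findContours(m,0,cv2.CHAIN_APPROX_NONE)[0]:
        if cv2.contourArea(c)<lo: continue
        p=(c[:,0]+.5)/s-.5
        C,a,b,t=rect(toplane("top",p,z)); print(z,p.mean(0).round(1),C.round(4),round(a,1),round(b,1),round(t,1))
        cv2.drawContours(ov,[c],-1,(0,255,0),1)
cr=ov[y0*s:(y0+h)*s,x0*s:(x0+w)*s]
cv2.imwrite("pics/seg.png",cv2.resize(cr,(800,494),interpolation=cv2.INTER_AREA)[:,:,::-1])
E
```

```text
['PlanningError', 'camera_info', 'finish_job', 'grip_depth', 'read_state', 'snapshot'] 0.1633
0.012 [179.1 276.6] [0.4352 0.3127] 99.5 58.8 -16.8
0.012 [447.1 272. ] [ 0.4458 -0.3183] 129.2 58.0 51.9
0.012 [269.1 251.3] [0.4918 0.0997] 85.0 64.0 9.7
0.012 [355.1 247.2] [ 0.5012 -0.1004] 108.9 64.4 2.5
0.012 [312.2 188. ] [ 0.6423 -0.0014] 64.2 61.8 80.9
0.012 [226.5 191.4] [0.6311 0.2001] 128.1 43.7 -28.6
0.012 [403.9 189.5] [ 0.6365 -0.2174] 140.2 65.4 8.2
0.012 [380.3 133.9] [ 0.7694 -0.1723] 70.4 53.8 39.1
0.012 [255.2 132.8] [0.7718 0.1359] 169.2 100.8 87.0
```

View pics/seg.png

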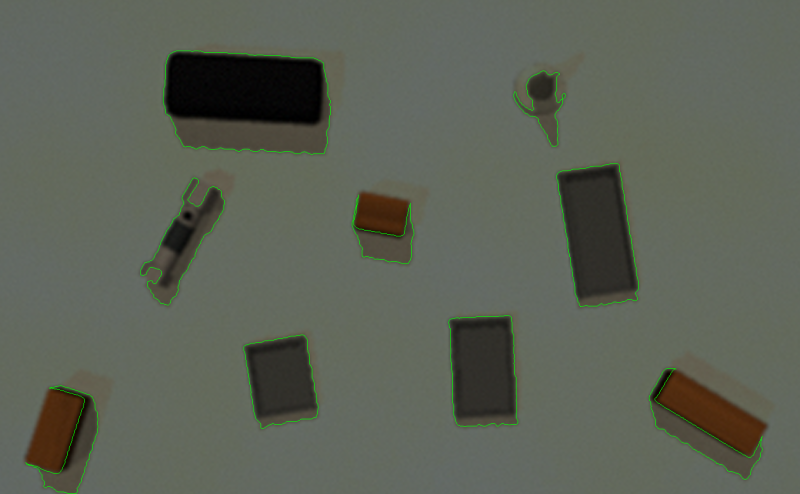

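The overlay shows that the tray contours include their shadows and that my block threshold was too high. I'll sample the colours and redo the masks.

```bash
python3 - <<'E'
from h import *
im=np.load("top.npy")
g=lambda x,y:im[int(y/800*340*800/340/800*1)if 0 else int(round(90+y*.425)),int(round(150+x*.425))].astype(int)
for p in((480,370),(454,370),(485,420),(710,415),(665,385),(700,445),(380,208),(380,232),(385,250),(50,430),(75,440),(70,465)):print(p,g(*p))
s=4;big=cv2.resize(im.astype(np.float32),None,fx=s,fy=s,interpolation=cv2.INTER_CUBIC)
r,gg,b=big[...,0],big[...,1],big[...,2]
top=camera_info("top")
for nm,m,z,cs in(("blk",(r-b>26)&(r>62),.036,dict(s=(312,181),m=(174,273),l=(451,265))),("tray",(r<66)&(r-b<14),.012,dict(s=(269,251),m=(355,247),l=(404,190)))):
    n,lab=cv2.connectedComponents(m.astype(np.uint8))
    for k,(u,v) in cs.items():
        l=lab[v*s,u*s]
        c=cv2.findContours((lab==l).astype(np.uint8),0,cv2.CHAIN_APPROX_NONE)[0][0]
        p=(c[:,0]+.5)/s-.5
        C,a,bb,t=rect(toplane("top",p,z,top));print(nm,k,l,C.round(4),round(a,1),round(bb,1),round(t,1))
E
```

```text
(480, 370) [48 46 42]
(454, 370) [47 46 41]
(485, 420) [79 74 60]
(710, 415) [79 42 15]
(665, 385) [70 37 13]
(700, 445) [82 75 63]
(380, 208) [69 36 12]
(380, 232) [41 32 23]
(385, 250) [81 74 62]
(50, 430) [77 41 14]
(75, 440) [35 29 23]
(70, 465) [74 69 57]
blk s 5 [6.577e-01 2.000e-04] 50.2 34.9 79.5
blk m 7 [0.4461 0.317 ] 75.9 34.7 -16.4
blk l 6 [ 0.4615 -0.3207] 106.8 36.8 57.7
tray s 57 [0.4956 0.1003] 73.4 60.4 9.7
tray m 56 [ 0.5046 -0.1   ] 98.5 61.2 2.5
tray l 48 [ 0.6399 -0.2165] 129.0 62.2 8.3
```

Sizes come out within about 2 mm of those given, so the poses hold up. Next is a planning helper that turns a target into shift and turn numbers.

```bash
cat >> h.py <<'E'
P=dict(sb=(.6577,.0002,79.5),mb=(.4461,.3170,-16.4),lb=(.4615,-.3207,57.7),st=(.4956,.1003,9.7),mt=(.5046,-.1000,2.5),lt=(.6399,-.2165,8.3))
def down(yaw):
    c,s=np.cos(np.radians(yaw)),np.sin(np.radians(yaw)); return R.from_matrix([[c,s,0],[s,-c,0],[0,0,-1]])
def plan(*wps,cur=None):
    """wps: (name|(x,y,yaw), z); each waypoint in shift/turn from the current pose"""
    st=read_state(); q=st["eef_rot"]; r0=R.from_quat(q[[1,2,3,0]]); p0=st["tool_pos"]
    if cur: p0=np.array(cur[0]); r0=down(cur[1])
    for w,z in wps:
        x,y,yaw=P[w] if isinstance(w,str) else w
        rr=min((r0.inv()*down(yaw+k) for k in(0,180)),key=lambda r:r.magnitude())
        print(w,z,(r0.inv().apply([x-p0[0],y-p0[1],z-p0[2]])/.2).round(3),(rr.as_rotvec()/np.pi).round(3))
    m=r0.as_matrix();print("t",round(st["time"],2),p0.round(4),"yaw",np.degrees(np.arctan2(m[1,0],m[0,0])).round(2),"zax",m[:,2].round(4),"open",round(st["opening"],4),"F",st["force"].round(1),"gf",round(st["grasp_force"],1))
E
python3 -c "
from h import *
plan(((.335,-.455,38.6),.35),('lb',.30))"
```

```text
(0.335, -0.455, 38.6) 0.35 [ 0.821 -0.421  0.272] [-0.    -0.    -0.106]
lb 0.3 [ 1.641 -0.843  0.522] [-0.    -0.    -0.212]
t 0.25 [ 0.2083 -0.5892  0.4043] yaw 19.47 zax [-3.e-04  7.e-04 -1.e+00] open 0.0881 F [0.  0.1 0.2] gf 0.0
```

Request:
{"fn": "step_arm", "kwargs": {
  "steps": "1 0.821 -0.421 0.272 0 0 -0.106;1 0.821 -0.421 0.272 0 0 -0.106;1 0.821 -0.421 0.272 0 0 -0.106;1 0.821 -0.421 0.272 0 0 -0.106;1 0.821 -0.421 0.272 0 0 -0.106;1 0.821 -0.421 0.272 0 0 -0.106",
  "squeeze": 20
}}

```text
time: 1.0
tool_pos: [0.3339, -0.4565, 0.3506]
eef_rot: [0.0, 0.944, 0.329, -0.0]
force: [0.3, -0.9, 0.2]
opening: 0.0874
grasp_force: 0.0
```

```bash
python3 -c "
from h import *
plan(('lb',.30),('lb',.197))"
```

```text
lb 0.3 [ 0.922 -0.136  0.252] [ 0.     0.    -0.107]
lb 0.197 [ 0.922 -0.136  0.767] [ 0.     0.    -0.107]
t 1.0 [ 0.3339 -0.4565  0.3506] yaw 38.41 zax [-1.0e-04 -1.1e-03 -1.0e+00] open 0.0874 F [ 0.3 -0.9  0.2] gf 0.0
```

Request:
{"fn": "step_arm", "kwargs": {
  "steps": "1 0.922 -0.136 0.252 0 0 -0.107;1 0.922 -0.136 0.252 0 0 -0.107;1 0.922 -0.136 0.252 0 0 -0.107;1 0.922 -0.136 0.252 0 0 -0.107;1 0.922 -0.136 0.252 0 0 -0.107;1 0.922 -0.136 0.252 0 0 -0.107;1 0.922 -0.136 0.252 0 0 -0.107"
}}

```text
time: 1.88
tool_pos: [0.4613, -0.3206, 0.3003]
eef_rot: [0.0, 0.876, 0.482, -0.0]
force: [-0.4, -0.5, -0.2]
opening: 0.0877
grasp_force: 0.0
```

```bash
python3 - <<'E'
from h import *
plan(('lb',.197))
c=camera_info("wrist");im=snapshot("wrist")
x,y,a=P["lb"];r=np.radians(a);u=np.array([np.cos(r),np.sin(r)]);v=np.array([-u[1],u[0]])
Q=[[*(np.array([x,y])+i*.0525*u+j*.018*v),.036] for i,j in((1,1),(1,-1),(-1,-1),(-1,1))]
px=proj("wrist",Q,c);im=cv2.polylines(im.copy(),[px.round().astype(int)],True,(0,255,0),1)
cv2.imwrite("pics/w1.png",im[:,:,::-1])
E
```

```text
lb 0.197 [0.001 0.001 0.516] [ 0.  0. -0.]
t 1.88 [ 0.4613 -0.3206  0.3003] yaw 57.64 zax [ 2.e-04 -1.e-03 -1.e+00] open 0.0877 F [-0.4 -0.5 -0.2] gf 0.0
```

View pics/w1.png

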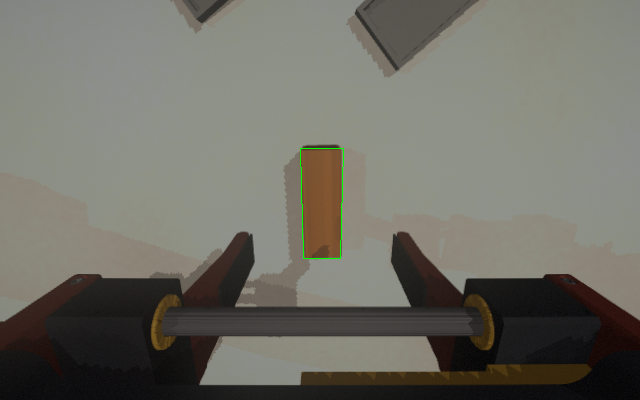

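The wrist view shows the predicted outline (303–342, 148–258) lying right on the long block's top. Now descend, grip and lift.

Request:
{"fn": "step_arm", "kwargs": {
  "steps": "1 0 0 0.25 0 0 0;1 0 0 0.45 0 0 0;1 0 0 0.515 0 0 0;1 0 0 0.515 0 0 0;0 0 0 0.515 0 0 0;0 0 0 0.515 0 0 0;0 0 0 0.515 0 0 0;0 0 0 0.515 0 0 0;0 0 0 0.515 0 0 0;0 0 0 0.515 0 0 0",
  "squeeze": 25
}}

```text
time: 3.18
tool_pos: [0.4623, -0.319, 0.1969]
eef_rot: [-0.0, 0.875, 0.483, -0.0]
force: [-0.8, -0.1, 1.8]
opening: 0.0358
grasp_force: 24.9
```

Request:
{"fn": "step_arm", "kwargs": {
  "steps": "0 0 0 -0.1 0 0 0;0 0 0 -0.3 0 0 0;0 0 0 -0.5 0 0 0;0 0 0 -0.5 0 0 0;0 0 0 -0.5 0 0 0"
}}

```text
time: 3.8
tool_pos: [0.4619, -0.3189, 0.2963]
eef_rot: [-0.0, 0.875, 0.483, -0.0]
force: [-0.5, -0.2, -0.0]
opening: 0.036
grasp_force: 24.9
```

```bash
python3 -c "
from h import *
plan(('lt',.30),('lt',.201))"
```

```text
lt 0.3 [ 0.907  0.48  -0.019] [-0.     0.     0.275]
lt 0.201 [0.907 0.481 0.476] [-0.     0.     0.275]
t 3.8 [ 0.4619 -0.3189  0.2963] yaw 57.81 zax [-7.e-04  2.e-04 -1.e+00] open 0.036 F [-0.5 -0.2 -0. ] gf 24.9
```

Request:
{"fn": "step_arm", "kwargs": {
  "steps": "0 0.15 0.08 -0.02 0 0 0.05;0 0.3 0.16 -0.02 0 0 0.1;0 0.45 0.24 -0.02 0 0 0.14;0 0.6 0.32 -0.02 0 0 0.18;0 0.75 0.4 -0.02 0 0 0.23;0 0.907 0.48 -0.02 0 0 0.275;0 0.907 0.48 -0.02 0 0 0.275;0 0.907 0.48 -0.02 0 0 0.275;0 0.907 0.48 -0.02 0 0 0.275"
}}

```text
time: 4.92
tool_pos: [0.6391, -0.2178, 0.3002]
eef_rot: [0.0, 0.997, 0.072, -0.001]
force: [-0.7, -0.8, -0.7]
opening: 0.0358
grasp_force: 24.9
```

```bash
python3 - <<'E'
from h import *
plan(('lt',.30),('lt',.201))
cv2.imwrite("pics/w2.png",snapshot("wrist")[:,:,::-1])
E
```

```text
lt 0.3 [ 0.005 -0.006  0.001] [ 0.     0.001 -0.   ]
lt 0.201 [ 0.005 -0.006  0.496] [ 0.     0.001 -0.   ]
t 4.92 [ 0.6391 -0.2178  0.3002] yaw 8.26 zax [-1.6e-03 -3.0e-04 -1.0e+00] open 0.0358 F [-0.7 -0.8 -0.7] gf 24.9
```

View pics/w2.png

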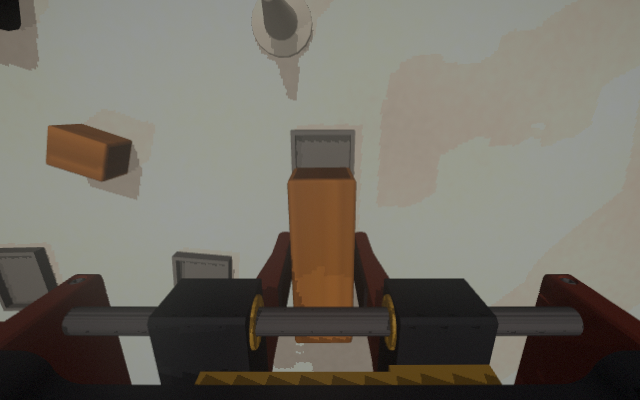

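The long block hangs straight and its sides line up with the long tray (292–354). Lower and release.

Request:
{"fn": "step_arm", "kwargs": {
  "steps": "0 0.005 -0.006 0.2 0 0 0;0 0.005 -0.006 0.35 0 0 0;0 0.005 -0.006 0.45 0 0 0;0 0.005 -0.006 0.5 0 0 0;0 0.005 -0.006 0.5 0 0 0;0.6 0.005 -0.006 0.5 0 0 0;0.6 0.005 -0.006 0.5 0 0 0;0.6 0.005 -0.006 0.5 0 0 0;0.6 0.005 -0.006 0.3 0 0 0;1 0.005 -0.006 0 0 0 0;1 0.005 -0.006 0 0 0 0"
}}

```text
time: 6.35
tool_pos: [0.6426, -0.2158, 0.3067]
eef_rot: [0.002, 0.997, 0.072, 0.005]
force: [0.8, -0.4, -0.0]
opening: 0.0696
grasp_force: 0.0
```

```bash
python3 - <<'E'
from h import *
plan(('sb',.30),('sb',.197))
cv2.imwrite("pics/w3.png",snapshot("wrist")[:,:,::-1])
E
```

```text
sb 0.3 [ 0.23  -1.058  0.031] [ 0.003 -0.002 -0.396]
sb 0.197 [ 0.226 -1.06   0.546] [ 0.003 -0.002 -0.396]
t 6.35 [ 0.6426 -0.2158  0.3067] yaw 8.3 zax [ 0.0093 -0.0026 -1.    ] open 0.0696 F [ 0.8 -0.4 -0. ] gf 0.0
```

View pics/w3.png

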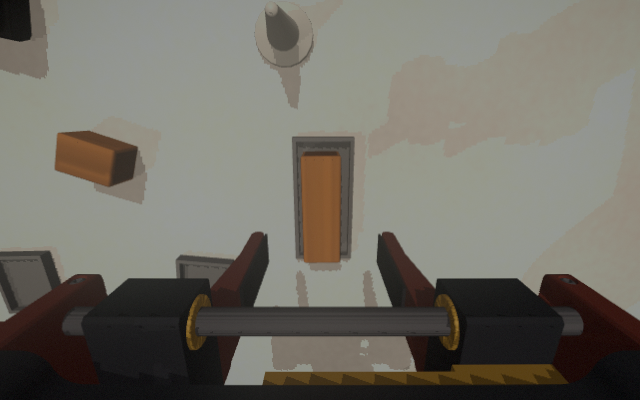

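The long block lies in its tray, level with the walls on both sides. On to the short block.

```bash
python3 -c "
from h import *
plan(((.65,-.1,45),.30),cur=([.6401,-.2166,.3],8.3))
plan(('sb',.30),cur=([.65,-.1,.30],45))"
```

```text
(0.65, -0.1, 45) 0.3 [ 0.133 -0.57   0.   ] [ 0.     0.    -0.204]
t 6.4 [ 0.6401 -0.2166  0.3   ] yaw 8.3 zax [ 0.  0. -1.] open 0.0734 F [ 0.1  0.2 -0.1] gf 0.0
sb 0.3 [ 0.381 -0.327  0.   ] [ 0.     0.    -0.192]
t 6.4 [ 0.65 -0.1   0.3 ] yaw 45.0 zax [ 0.  0. -1.] open 0.0734 F [ 0.1  0.2 -0.1] gf 0.0
```

Request:
{"fn": "step_arm", "kwargs": {
  "steps": "1 0.133 -0.57 0 0 0 -0.204;1 0.133 -0.57 0 0 0 -0.204;1 0.133 -0.57 0 0 0 -0.204;1 0.133 -0.57 0 0 0 -0.204;1 0.133 -0.57 0 0 0 -0.204;1 0.133 -0.57 0 0 0 -0.204"
}}

```text
time: 7.15
tool_pos: [0.6506, -0.0988, 0.3]
eef_rot: [-0.0, 0.924, 0.382, -0.001]
force: [0.9, -0.8, 0.6]
opening: 0.0881
grasp_force: 0.0
```

Request:
{"fn": "step_arm", "kwargs": {
  "steps": "1 0.381 -0.327 0 0 0 -0.192;1 0.381 -0.327 0 0 0 -0.192;1 0.381 -0.327 0 0 0 -0.192;1 0.381 -0.327 0 0 0 -0.192;1 0.381 -0.327 0 0 0 -0.192;1 0.381 -0.327 0 0 0 -0.192;1 0.381 -0.327 0 0 0 -0.192"
}}

```text
time: 8.02
tool_pos: [0.6584, 0.0011, 0.3008]
eef_rot: [0.0, 0.769, 0.639, -0.0]
force: [-0.5, -0.3, -0.4]
opening: 0.0875
grasp_force: 0.0
```

```bash
python3 - <<'E'
from h import *
plan(('sb',.30),('sb',.197))
c=camera_info("wrist");im=snapshot("wrist")
x,y,a=P["sb"];r=np.radians(a);u=np.array([np.cos(r),np.sin(r)]);v=np.array([-u[1],u[0]])
px=proj("wrist",[[*(np.array([x,y])+i*.025*u+j*.018*v),.036] for i,j in((1,1),(1,-1),(-1,-1),(-1,1))],c)
cv2.imwrite("pics/w4.png",cv2.polylines(im.copy(),[px.round().astype(int)],True,(0,255,0),1)[:,:,::-1])
E
```

```text
sb 0.3 [-0.005 -0.003  0.004] [ 0.  0. -0.]
sb 0.197 [-0.005 -0.003  0.519] [ 0.  0. -0.]
t 8.03 [0.6584 0.0011 0.3008] yaw 79.47 zax [ 0.e+00 -2.e-04 -1.e+00] open 0.0875 F [-0.5 -0.3 -0.4] gf 0.0
```

View pics/w4.png

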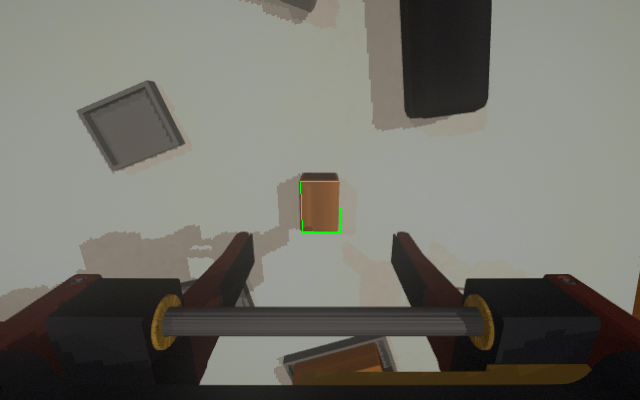

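The outline matches the short block (302–340, 181–232) and the finger lanes are clear. Grip and lift.

Request:
{"fn": "step_arm", "kwargs": {
  "steps": "1 0 0 0.25 0 0 0;1 0 0 0.45 0 0 0;1 0 0 0.515 0 0 0;1 0 0 0.515 0 0 0;0 0 0 0.515 0 0 0;0 0 0 0.515 0 0 0;0 0 0 0.515 0 0 0;0 0 0 0.515 0 0 0;0 0 0 0.515 0 0 0;0 0 0 0.515 0 0 0"
}}

```text
time: 9.32
tool_pos: [0.6584, 0.0015, 0.1979]
eef_rot: [0.0, 0.768, 0.64, -0.0]
force: [-1.1, 0.5, 0.3]
opening: 0.0359
grasp_force: 25.0
```

Request:
{"fn": "step_arm", "kwargs": {
  "steps": "0 0 0 -0.1 0 0 0;0 0 0 -0.3 0 0 0;0 0 0 -0.5 0 0 0;0 0 0 -0.515 0 0 0;0 0 0 -0.515 0 0 0;0 0 0 -0.515 0 0 0"
}}

```text
time: 10.07
tool_pos: [0.658, 0.0014, 0.2998]
eef_rot: [-0.001, 0.768, 0.64, -0.001]
force: [-0.2, -0.6, -0.3]
opening: 0.0357
grasp_force: 25.0
```

```bash
python3 -c "
from h import *
plan(((.577,.05,45),.3),('st',.30))"
```

```text
(0.577, 0.05, 45) 0.3 [ 0.166 -0.442 -0.   ] [-0.001  0.     0.192]
st 0.3 [ 0.34  -0.888  0.   ] [-0.     0.     0.388]
t 10.07 [0.658  0.0014 0.2998] yaw 79.59 zax [-1.9e-03 -1.0e-04 -1.0e+00] open 0.0357 F [-0.2 -0.6 -0.3] gf 25.0
```

Request:
{"fn": "step_arm", "kwargs": {
  "steps": "0 0.04 -0.11 0 0 0 0.05;0 0.08 -0.22 0 0 0 0.1;0 0.12 -0.33 0 0 0 0.145;0 0.17 -0.44 0 0 0 0.192;0 0.21 -0.55 0 0 0 0.24;0 0.255 -0.66 0 0 0 0.29;0 0.3 -0.77 0 0 0 0.34;0 0.34 -0.888 0 0 0 0.388;0 0.34 -0.888 0 0 0 0.388;0 0.34 -0.888 0 0 0 0.388;0 0.34 -0.888 0 0 0 0.388"
}}

```text
time: 11.45
tool_pos: [0.4967, 0.0999, 0.3006]
eef_rot: [0.0, 0.996, 0.085, -0.0]
force: [0.2, 0.1, -0.0]
opening: 0.0355
grasp_force: 25.0
```

```bash
python3 - <<'E'
from h import *
plan(('st',.30),('st',.201))
cv2.imwrite("pics/w5.png",snapshot("wrist")[:,:,::-1])
E
```

```text
st 0.3 [-0.005 -0.003  0.003] [0. 0. 0.]
st 0.201 [-0.005 -0.003  0.498] [0. 0. 0.]
t 11.45 [0.4967 0.0999 0.3006] yaw 9.78 zax [-1.e-04 -2.e-04 -1.e+00] open 0.0355 F [ 0.2  0.1 -0. ] gf 25.0
```

View pics/w5.png

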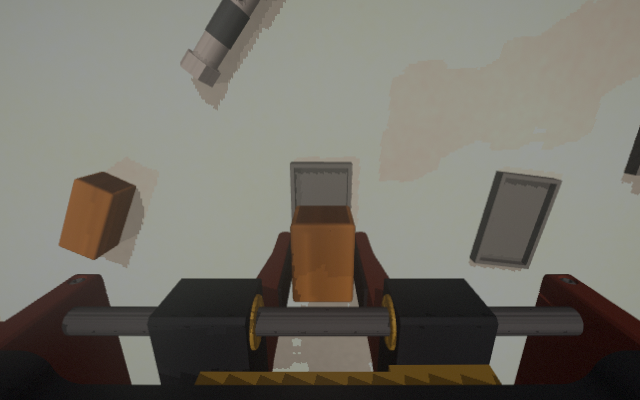

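The short block hangs square over the short tray (291–351). Lower and release.

Request:
{"fn": "step_arm", "kwargs": {
  "steps": "0 -0.003 -0.003 0.2 0 0 0;0 -0.003 -0.003 0.35 0 0 0;0 -0.003 -0.003 0.45 0 0 0;0 -0.003 -0.003 0.497 0 0 0;0 -0.003 -0.003 0.497 0 0 0;0.6 -0.003 -0.003 0.497 0 0 0;0.6 -0.003 -0.003 0.497 0 0 0;0.6 -0.003 -0.003 0.497 0 0 0;0.6 -0.003 -0.003 0.3 0 0 0;1 -0.003 -0.003 0 0 0 0;1 -0.003 -0.003 0 0 0 0;1 -0.003 -0.003 0 0 0 0"
}}

```text
time: 13.0
tool_pos: [0.4951, 0.1008, 0.3008]
eef_rot: [0.0, 0.996, 0.085, 0.0]
force: [-0.6, -0.2, -0.2]
opening: 0.0792
grasp_force: 0.0
```

```bash
python3 - <<'E'
from h import *
plan(((.48,.2,-3),.3),('mb',.30))
plan(('mb',.30),cur=((.48,.2,.3),-3))
cv2.imwrite("pics/w6.png",snapshot("wrist")[:,:,::-1])
E
```

```text
(0.48, 0.2, -3) 0.3 [ 0.009 -0.501  0.004] [ 0.    -0.     0.071]
mb 0.3 [-0.059 -1.107  0.004] [ 0.    -0.     0.145]
t 13.0 [0.4951 0.1008 0.3008] yaw 9.75 zax [ 4.e-04 -1.e-04 -1.e+00] open 0.0792 F [-0.6 -0.2 -0.2] gf 0.0
mb 0.3 [-0.2   -0.575  0.   ] [0.    0.    0.074]
t 13.0 [0.48 0.2  0.3 ] yaw -3.0 zax [ 0. -0. -1.] open 0.0792 F [-0.6 -0.2 -0.2] gf 0.0
```

View pics/w6.png

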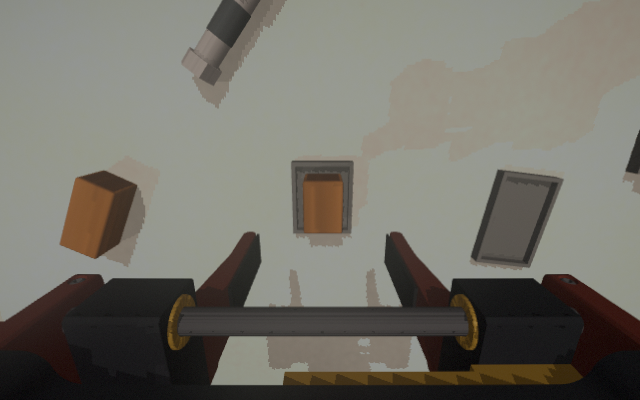

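The short block is in its tray. Next is the middle block.

Request:
{"fn": "step_arm", "kwargs": {
  "steps": "1 0.01 -0.5 0 0 0 0.071;1 0.01 -0.5 0 0 0 0.071;1 0.01 -0.5 0 0 0 0.071;1 0.01 -0.5 0 0 0 0.071;1 0.01 -0.5 0 0 0 0.071"
}}

```text
time: 13.68
tool_pos: [0.4806, 0.1984, 0.3002]
eef_rot: [0.001, 1.0, -0.027, -0.0]
force: [0.4, 0.4, -0.0]
opening: 0.0879
grasp_force: 0.0
```

Request:
{"fn": "step_arm", "kwargs": {
  "steps": "1 -0.2 -0.575 0 0 0 0.074;1 -0.2 -0.575 0 0 0 0.074;1 -0.2 -0.575 0 0 0 0.074;1 -0.2 -0.575 0 0 0 0.074;1 -0.2 -0.575 0 0 0 0.074;1 -0.2 -0.575 0 0 0 0.074"
}}

```text
time: 14.42
tool_pos: [0.4473, 0.3153, 0.3009]
eef_rot: [0.0, 0.99, -0.143, 0.0]
force: [-0.4, -0.7, 0.7]
opening: 0.088
grasp_force: 0.0
```

```bash
python3 - <<'E'
from h import *
plan(('mb',.30),('mb',.197))
c=camera_info("wrist");im=snapshot("wrist")
x,y,a=P["mb"];r=np.radians(a);u=np.array([np.cos(r),np.sin(r)]);v=np.array([-u[1],u[0]])
px=proj("wrist",[[*(np.array([x,y])+i*.0375*u+j*.018*v),.036] for i,j in((1,1),(1,-1),(-1,-1),(-1,1))],c)
cv2.imwrite("pics/w7.png",cv2.polylines(im.copy(),[px.round().astype(int)],True,(0,255,0),1)[:,:,::-1])
E
```

```text
mb 0.3 [-0.008 -0.006  0.004] [ 0.    -0.    -0.001]
mb 0.197 [-0.008 -0.007  0.519] [ 0.    -0.    -0.001]
t 14.43 [0.4473 0.3153 0.3009] yaw -16.5 zax [ 3.e-04 -4.e-04 -1.e+00] open 0.088 F [-0.4 -0.7  0.7] gf 0.0
```

View pics/w7.png

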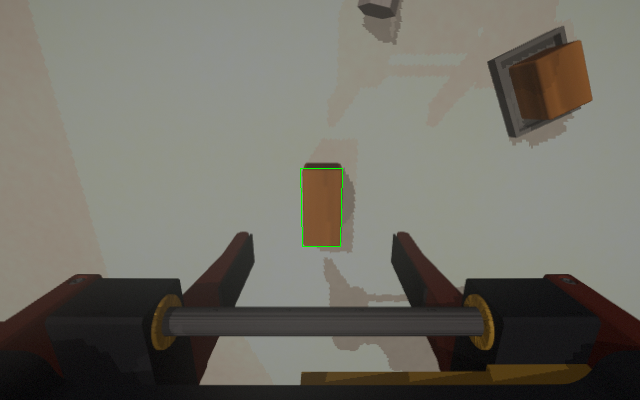

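The outline lies on the middle block (303–342, 168–246). Grip and lift.

Request:
{"fn": "step_arm", "kwargs": {
  "steps": "1 -0.006 -0.006 0.25 0 0 0;1 -0.006 -0.006 0.45 0 0 0;1 -0.006 -0.006 0.517 0 0 0;1 -0.006 -0.006 0.517 0 0 0;0 -0.006 -0.006 0.517 0 0 0;0 -0.006 -0.006 0.517 0 0 0;0 -0.006 -0.006 0.517 0 0 0;0 -0.006 -0.006 0.517 0 0 0;0 -0.006 -0.006 0.517 0 0 0;0 -0.006 -0.006 0.517 0 0 0"
}}

```text
time: 15.72
tool_pos: [0.4457, 0.3182, 0.1975]
eef_rot: [0.0, 0.99, -0.142, -0.0]
force: [-0.7, -0.2, 1.7]
opening: 0.036
grasp_force: 25.0
```

Request:
{"fn": "step_arm", "kwargs": {
  "steps": "0 0 0 -0.1 0 0 0;0 0 0 -0.3 0 0 0;0 0 0 -0.5 0 0 0;0 0 0 -0.515 0 0 0;0 0 0 -0.515 0 0 0;0 0 0 -0.515 0 0 0"
}}

```text
time: 16.48
tool_pos: [0.4453, 0.318, 0.299]
eef_rot: [0.001, 0.99, -0.142, -0.001]
force: [0.6, 0.1, -1.2]
opening: 0.0357
grasp_force: 25.0
```

```bash
python3 -c "
from h import *
plan(((.46,.14,-8),.3))
plan(((.48,0,-3),.3),cur=((.46,.14,.3),-8))
"
```

```text
(0.46, 0.14, -8) 0.3 [ 0.321  0.833 -0.004] [ 0.001  0.    -0.046]
t 16.48 [0.4453 0.318  0.299 ] yaw -16.35 zax [-0.0019 -0.0015 -1.    ] open 0.0357 F [ 0.6  0.1 -1.2] gf 25.0
(0.48, 0, -3) 0.3 [0.196 0.679 0.   ] [ 0.     0.    -0.028]
t 16.48 [0.46 0.14 0.3 ] yaw -8.0 zax [ 0. -0. -1.] open 0.0357 F [ 0.6  0.1 -1.2] gf 25.0
```

Request:
{"fn": "step_arm", "kwargs": {
  "steps": "0 0.06 0.16 -0.004 0 0 -0.01;0 0.13 0.33 -0.004 0 0 -0.02;0 0.19 0.5 -0.004 0 0 -0.03;0 0.26 0.67 -0.004 0 0 -0.04;0 0.321 0.833 -0.004 0 0 -0.046;0 0.321 0.833 -0.004 0 0 -0.046;0 0.321 0.833 -0.004 0 0 -0.046"
}}

```text
time: 17.35
tool_pos: [0.4602, 0.1408, 0.3006]
eef_rot: [0.0, 0.998, -0.07, -0.001]
force: [0.6, 0.3, -0.7]
opening: 0.0361
grasp_force: 25.0
```

Request:
{"fn": "step_arm", "kwargs": {
  "steps": "0 0.05 0.17 0 0 0 -0.007;0 0.1 0.34 0 0 0 -0.014;0 0.15 0.51 0 0 0 -0.021;0 0.196 0.679 0 0 0 -0.028;0 0.196 0.679 0 0 0 -0.028;0 0.196 0.679 0 0 0 -0.028"
}}

```text
time: 18.1
tool_pos: [0.4802, 0.0019, 0.3009]
eef_rot: [-0.0, 1.0, -0.026, -0.0]
force: [-0.7, -0.2, -1.1]
opening: 0.0356
grasp_force: 25.0
```

```bash
python3 -c "
from h import *
plan(('mt',.3))
"
```

```text
mt 0.3 [0.148 0.502 0.004] [-0.    0.   -0.03]
t 18.1 [0.4802 0.0019 0.3009] yaw -2.96 zax [-5.e-04  7.e-04 -1.e+00] open 0.0356 F [-0.7 -0.2 -1.1] gf 25.0
```

Request:
{"fn": "step_arm", "kwargs": {
  "steps": "0 0.05 0.17 0.004 0 0 -0.01;0 0.1 0.34 0.004 0 0 -0.02;0 0.148 0.502 0.004 0 0 -0.03;0 0.148 0.502 0.004 0 0 -0.03;0 0.148 0.502 0.004 0 0 -0.03;0 0.148 0.502 0.004 0 0 -0.03"
}}

```text
time: 18.85
tool_pos: [0.5044, -0.0996, 0.3004]
eef_rot: [-0.0, 1.0, 0.022, -0.0]
force: [-0.5, -0.4, -1.4]
opening: 0.0355
grasp_force: 25.0
```

```bash
python3 - <<'E'
from h import *
plan(('mt',.30),('mt',.201))
cv2.imwrite("pics/w8.png",snapshot("wrist")[:,:,::-1])
E
```

```text
mt 0.3 [0.001 0.002 0.002] [-0.  0.  0.]
mt 0.201 [0.001 0.002 0.497] [-0.  0.  0.]
t 18.85 [ 0.5044 -0.0996  0.3004] yaw 2.5 zax [-2.e-04  6.e-04 -1.e+00] open 0.0355 F [-0.5 -0.4 -1.4] gf 25.0
```

View pics/w8.png

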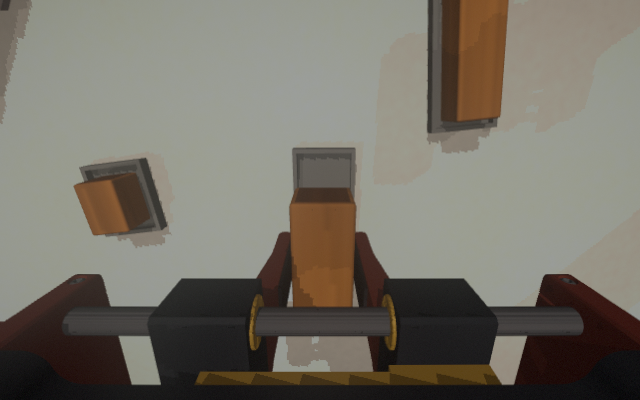

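The middle block is aligned over its tray (293–355). Lower and release.

Request:
{"fn": "step_arm", "kwargs": {
  "steps": "0 0 0 0.2 0 0 0;0 0 0 0.35 0 0 0;0 0 0 0.45 0 0 0;0 0 0 0.496 0 0 0;0 0 0 0.496 0 0 0;0.6 0 0 0.496 0 0 0;0.6 0 0 0.496 0 0 0;0.6 0 0 0.496 0 0 0;0.6 0 0 0.3 0 0 0;1 0 0 0 0 0 0;1 0 0 0 0 0 0;1 0 0 0 0 0 0"
}}

```text
time: 20.4
tool_pos: [0.5041, -0.1014, 0.3004]
eef_rot: [0.0, 1.0, 0.021, 0.0]
force: [-0.3, 0.0, 0.4]
opening: 0.0789
grasp_force: 0.0
```

Request:
{"fn": "step_arm", "kwargs": {
  "steps": "1 -0.25 0.25 -0.2 0 0 0;1 -0.5 0.5 -0.4 0 0 0;1 -0.7 0.8 -0.5 0 0 0;1 -0.7 0.8 -0.5 0 0 0;1 -0.7 0.8 -0.5 0 0 0;1 -0.7 0.8 -0.5 0 0 0"
}}

```text
time: 21.15
tool_pos: [0.3713, -0.2664, 0.3991]
eef_rot: [-0.001, 1.0, 0.021, -0.001]
force: [-0.6, 0.4, 0.0]
opening: 0.0878
grasp_force: 0.0
```

```bash
python3 - <<'E'
from h import *
im=np.mean([snapshot("top").astype(float) for _ in range(3)],0)
s=4;big=cv2.resize(im.astype(np.float32),None,fx=s,fy=s,interpolation=cv2.INTER_CUBIC)
r,b=big[...,0],big[...,2]
n,lab,st,_=cv2.connectedComponentsWithStats(((r-b>26)&(r>62)).astype(np.uint8))
top=camera_info("top")
for l in range(1,n):
    if not 800<st[l,4]<20000: continue
    c=cv2.findContours((lab==l).astype(np.uint8),0,cv2.CHAIN_APPROX_NONE)[0][0]
    C,a,bb,t=rect(toplane("top",(c[:,0]+.5)/s-.5,.039,top))
    k={0:"st",1:"mt",2:"lt"}[int(np.argmin([np.hypot(*(C-P[q][:2])) for q in("st","mt","lt")]))]
    print(k,(C-P[k][:2]).round(4),round(a,1),round(bb,1),round(t,1),P[k][2])
crop=im[80:310,120:500].astype(np.uint8)
cv2.imwrite("pics/end.png",cv2.resize(crop,None,fx=2.1,fy=2.1,interpolation=cv2.INTER_CUBIC)[:,:,::-1])
E
```

```text
st [0.4925 0.5181] 91.5 8.0 89.4 9.7
lt [-0.0008  0.0005] 104.1 35.7 8.5 8.3
mt [-0.     -0.0005] 74.5 35.3 2.4 2.5
st [0.0009 0.0003] 49.2 34.4 9.4 9.7
```

View pics/end.png

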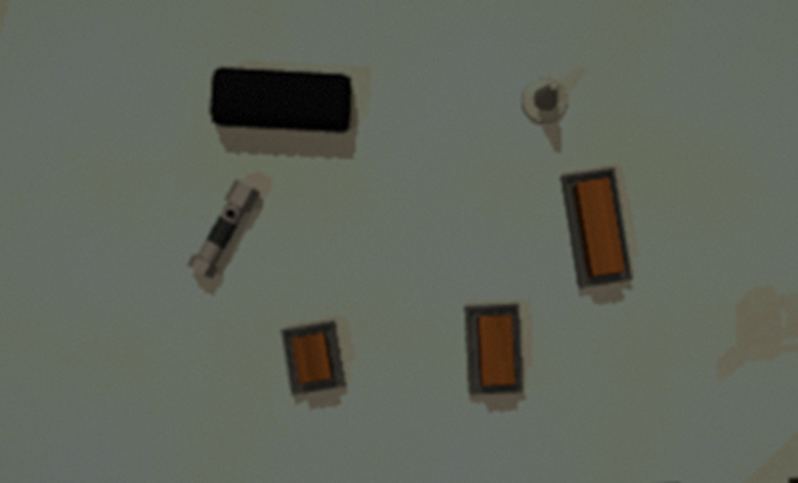

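All three blocks lie within 1 mm of their tray centres, the gripper is clear, and the bystanders look unmoved. Handing in.

```bash
python3 -c "
from bench import *
print(finish_job())"
```

```text
the job is handed in; nothing more can be done
None
```

The job is handed in: all three cedar blocks are in the trays of their own length, measured within 1 mm of the tray centres, and the case, flashlight and cone look unmoved in the last picture; no verdict came back.

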